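Raise the telescoping ring stand to its middle notch

TASK

Raise the ring stand so that its ring sits at the middle notch: twist the crossbar handle clockwise (seen from above) to free its pin from the lowest notch, slide the sleeve up, and twist it back counterclockwise until the pin is fully home in the middle of the three notches. The notch is to be found by feel: never force the pin hard against the gate plate. Then let go, leaving the beaker, dish and stopper beside it where they stand.

Things in the scene. Friction and masses are not known exactly. Their poses are not given: they have to be found in the camera images.
- grip (a point): Centre of the black crossbar handle on top of the stand's sliding sleeve: bar 64 mm long, 14 wide, 24 high (12 above and below this point), 212 mm above the table when lowest. On the stand's upright axis. y runs along the bar, x across it (pinch this way, from above, 30 to 50 N), towards the pin's side; z up. Bar, sleeve, ring and pin turn and rise as one piece, about 0.33 kg.
- pin_tip (a point): Outer end of the level steel locking pin, 8 mm square, 56 mm from the stand's axis along the grip's x axis, 162 mm below the grip centre. It passes through the gate plate. Over 20 N of the pin on the gate is forcing it: at the handle about 0.6 N m of twist when met head-on; a pin off-height rubbing in a notch's mouth shows as only 0.15 to 0.25. The gate gives, roughly 8 to 20 N per mm.
- lift (a joint): Rise of the sleeve from its lowest position, m (0 to 0.1); starts at 0 to 0.002, stays where left; about 6 N friction plus 3 N weight to raise. The lowest notch ends at 0.006. The gate is clamped up to 12 mm off nominal, unmeasured: the pin is at mid-height of the middle notch at a lift of 0.034 to 0.058, of the top notch 0.030 higher. Both are 11 mm high: 1.5 mm play up and down.
- twist (a joint): Turn of the sleeve about its upright axis relative to the stand, rad, counterclockwise from above positive. Near 0 (-0.15 to +0.13) the pin is free in the upright channel, whose sides stop it just beyond; about 0.74 is fully home, stopped at the closed end of a notch. Starts in the lowest notch at 0.60 to 0.70, stays where left; about 0.08 N m friction.
- axis_foot (a point): Point on the axis of the stand's fixed rod, on its 22 mm thick, 120 x 120 mm base plate, whose centre is 30 mm away along x. The fixed upright gate plate, 5 mm thick, stands 30 mm from the axis along this x. Its cut-out is an upright channel 18 mm wide centred at twist 0, with three notches on the counterclockwise side, parted by solid teeth: the lower 20 to 45, the upper 19 mm high.
- beaker: Small glass beaker, 52 mm wide, 72 mm high, standing on the table beneath the stand's ring; origin at the centre of its underside. Leave it.
- dish: Round clear dish, 84 mm wide, 22 mm high, on the table beside the stand; origin at the centre of its underside. Leave it.
- stopper: Small rubber stopper, 30 mm wide, 26 mm high, on the table beside the stand; origin at the centre of its underside. Leave it.

How it is judged:
By the outcome, as a careful person would: the job done as asked, in the order asked, and still so for the second after the job is handed in, with the robot touching nothing.
It also fails if it takes over 64 s, if anything falls off the work surface, if the arm or the gripper's body presses on something with over 40 N, if the wrist force passes 120 N, or if a joint passes its speed limit or range.

ROBOT

A 6-joint arm with a two-finger parallel gripper is mounted at the origin on the work surface. World frame = base frame: x ahead of the robot, y to its left, z up, the work surface at z = 0. Lengths are in m, angles in rad, forces in N, time in s.
With the tool pointing down it reaches from about 0.375 to 0.925 m from the base axis. Payload 5.7 kg.
Tool frame: the origin (TCP) lies on the centre line of the jaws, within the pads' length; the fingertips stand 11 mm ahead of it and the grasp point (between the pads) lies 8 mm behind it; z points along the fingers, y is the line along which they close (so a half turn about z gives the same grasp; the last joint's range is limited). The gripper opens to 85 mm and grips with 20 to 120 N. Pads are 22 mm wide; open, the fingers measure 114 mm over their backs; the gripper's body (76 mm by 85 mm) begins 54 mm behind the grasp point. The pads swing forward as they close: fully open they stand 13 mm farther back than shut.
Start: joints at [1.171, 0.359, 1.51, -0, 1.272, -0.115], TCP at [0.169, 0.576, 0.242] pointing down, gripper open.
Joint ranges: [-2.97, 2.97], [-1.01, 2.36], [0.21, 2.38], [-0.96, 4.11], [0.2, 2.71], [-2.98, 2.98]. Speed limits (rad/s): [2.39, 2.39, 3.14, 3.14, 3.14, 3.14].

INTERFACE

Orientations are given as a unit quaternion [w, x, y, z].
In Python, from plant import manip, eyes gives the robot as it stands.
- The arm moves only by the shell command python3 -m pendant 'ROWS' [FORCE]. ROWS is JSON, one flat list of numbers, 7 for each row, row after row: the turn, a rotation vector about the tool's x, y, z scaled (see below), then the shift along the tool's x, y, z scaled (see below), then the opening, from 0 (shut) to 1 (fully open). A call has exactly 5 rows; each row shifts and turns the commanded pose from where the row before left it, along the tool's axes as they then stand; what a row does not reach is not made up. The controller multiplies each number of a shift by 0.1 m and each number of a turn by 30 degrees. A row lasts 1/8 s, in which the tool goes at most 62.5 mm and 10.7 degrees, less where a joint would pass 70% of its speed; a pose out of reach is approached as far as the arm can. A call with a number of a shift or a turn outside -1 to 1 is refused whole. A call with a gripper value outside its range is refused whole. The fingers move at their own pace and stop on an object; FORCE is the grip in N (left out, the last holds). Time passes only in rows, so rows that do not move let the fingers close, or fill a call up. It gives the time, the measured TCP pose, the force, the opening and the grip force at its end, in the units of the state.
- manip.observe(): the state, without advancing time (a new reading comes with each control period).
- eyes.get_image(name): name is "scene" or "top"; returns a dict with "image" (384x512x3 uint8, red, green, blue), "K" (3x3 intrinsics, pixels), "world_from_camera" (4x4, takes a point from camera to world coordinates). Camera axes: x right, y down, z forward; pixel columns grow to the right and rows downward; lengths in m; the calibration is good to about 2 mm. A picture is of the moment at which its call begins. There is no depth.
- manip.finish_job(): hands the job in; it is judged then, once.
The state is a dict: "time_s": time; "joints": joint angles; "qd": joint speeds; "tau": joint torques, N m; "tcp_pos": TCP position; "eef_rot": TCP orientation; "force": force on the tool from outside, world axes, zero at the start; "wrist_torque": the same for the moment, N m; "finger_gap": opening from 0.0 (shut) to 1.0 (fully open); "grasp_force": force on a finger pad.
Only numpy, scipy, OpenCV 4.12 (cv2) and the standard library are available. Lean on these libraries where they do the work, as an engineer would, in place of code of your own. Each camera call takes 0.05 s, during which the arm holds its last target. There are 200 camera calls.

## Working session

There is one attempt and no reset: what is moved stays moved. The work goes in short steps, Python scripts to look and compute and a shell command to move; the robot and the scene stay as the last step left them, time stands still between calls to the robot, and variables do not carry over. Pictures are saved under pics/ and viewed, at most 10 in all, crops included, and the job is handed in when it is done.

```bash
mkdir -p pics; ls; python3 - <<'E'
from plant import manip, eyes
import cv2,numpy as np
for n in("scene","top"):
    d=eyes.get_image(n); cv2.imwrite(f"pics/{n}0.png",d["image"][...,::-1]); print(n,d["K"].round(1).tolist(),np.round(d["world_from_camera"],3).tolist())
s=manip.observe(); print({k:np.round(v,3).tolist() for k,v in s.items()})
E
```

```text
pics
scene [[377.4, 0.0, 261.3], [0.0, 377.4, 187.2], [0.0, 0.0, 1.0]] [[0.531, 0.478, -0.699, 1.049], [0.847, -0.318, 0.426, -0.245], [-0.019, -0.818, -0.574, 0.514], [0.0, 0.0, 0.0, 1.0]]
top [[378.1, 0.0, 251.0], [0.0, 378.1, 194.8], [0.0, 0.0, 1.0]] [[-0.07, -0.969, 0.238, 0.429], [-0.998, 0.067, -0.021, 0.052], [0.004, -0.239, -0.971, 0.86], [0.0, 0.0, 0.0, 1.0]]
{'time_s': 0.1, 'joints': [1.171, 0.359, 1.511, 0.0, 1.272, -0.115], 'qd': [-0.0, -0.002, -0.001, 0.0, -0.001, 0.001], 'tau': [-0.0, -52.865, -27.935, -0.0, 0.005, 0.0], 'tcp_pos': [0.168, 0.575, 0.242], 'eef_rot': [-0.0, 0.142, 0.99, -0.001], 'force': [-0.627, -0.54, 0.293], 'wrist_torque': [0.001, -0.002, 0.044], 'grasp_force': 0.0, 'finger_gap': 1.001}
```

View pics/scene0.png

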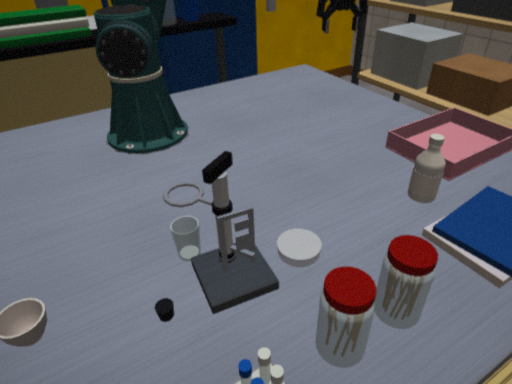

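View pics/top0.png

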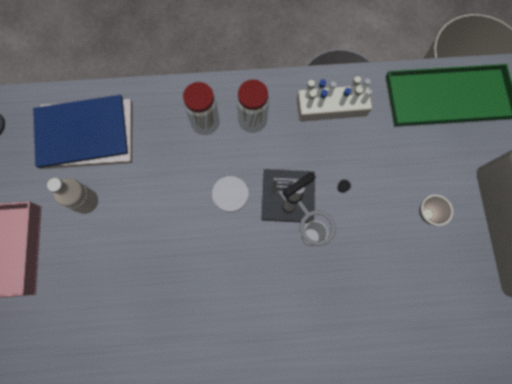

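The scene view shows the black bar near (218,167), with the base and gate plate near (233,250). The top view shows the bar near (299,185) and the base near (288,195). Next I'll mask the bar and the base.

```bash
cat > h.py <<'E'
from plant import manip, eyes
import cv2,numpy as np
from scipy.spatial.transform import Rotation as R
def ray(d,u,v):
    T=np.array(d["world_from_camera"]);K=np.array(d["K"])
    return T[:3,3],T[:3,:3]@np.linalg.solve(K,[u,v,1])
def onz(d,u,v,z):
    o,r=ray(d,u,v); return o+r*(z-o[2])/r[2]
def proj(d,p):
    T=np.array(d["world_from_camera"]); q=np.array(d["K"])@(T[:3,:3].T@(np.array(p)-T[:3,3])); return q[:2]/q[2]
E
python3 - <<'E'
from h import *
W=[]
for n,(x0,x1,y0,y1),t in(("top",(255,330,160,230),28),("scene",(195,240,145,190),32)):
    d=eyes.get_image(n); im=d["image"]; g=im.max(2)
    m=np.zeros(g.shape,np.uint8); m[y0:y1,x0:x1]=(g[y0:y1,x0:x1]<t)
    N,l,s,c=cv2.connectedComponentsWithStats(m); k=1+s[1:,4].argmax()
    pts=cv2.findNonZero((l==k).astype(np.uint8)); r=cv2.minAreaRect(pts); b=cv2.boxPoints(r)
    print(n,s[k],r, [onz(d,*p,0.224)[:2].round(3).tolist() for p in b]); W.append((d,r[0]))
    crop=cv2.resize(im[140:240,y and 240:340] if 0 else (im[150:240,250:340] if n=="top" else im[145:310,180:290]),None,fx=4 if n=="scene" else 6,fy=4 if n=="scene" else 6,interpolation=cv2.INTER_CUBIC)
    cv2.imwrite(f"pics/{n}1.png",crop[:600,:,::-1])
A=[];B=[]
for d,c in W:
    o,r=ray(d,*c); r/=np.linalg.norm(r); P=np.eye(3)-np.outer(r,r); A.append(P);B.append(P@o)
p=np.linalg.lstsq(np.vstack(A),np.hstack(B),rcond=None)[0]; print("bar centre",p)
for d,c in W: print(c,proj(d,p))
E
```

```text
Traceback (most recent call last):
ValueError: attempt to get argmax of an empty sequence
```

```bash
python3 - <<'E'
from h import *
W=[]
for n,(x0,x1,y0,y1) in(("top",(280,320,168,204)),("scene",(198,237,148,186))):
    d=eyes.get_image(n); im=d["image"]; g=im.max(2)
    sub=g[y0:y1,x0:x1]; print(n,np.percentile(sub,[0,5,10,20,40,60]))
    t=np.percentile(sub,5)+16
    m=np.zeros(g.shape,np.uint8); m[y0:y1,x0:x1]=(sub<t)
    N,l,s,c=cv2.connectedComponentsWithStats(m); k=1+s[1:,4].argmax()
    r=cv2.minAreaRect(cv2.findNonZero((l==k).astype(np.uint8))); b=cv2.boxPoints(r)
    print(s[k],r,[onz(d,*p,0.224)[:2].round(3).tolist() for p in b]); W.append((d,r[0]))
    v=im.copy(); v=v[150:240,250:340] if n=="top" else v[145:310,180:290]
    f=6 if n=="top" else 3.6
    cv2.imwrite(f"pics/{n}1.png",cv2.resize(v,None,fx=f,fy=f,interpolation=cv2.INTER_CUBIC)[...,::-1])
A=[];B=[]
for d,c in W:
    o,r=ray(d,*c); r/=np.linalg.norm(r); P=np.eye(3)-np.outer(r,r); A.append(P);B.append(P@o)
p=np.linalg.lstsq(np.vstack(A),np.hstack(B),rcond=None)[0]; print("bar centre",p)
for d,c in W: print(c,proj(d,p))
E
```

```text
top [29. 39. 42. 48. 69. 76.]
[283 173  31  31 342] ((300.9230651855469, 188.3845977783203), (18.85980796813965, 36.055511474609375), 56.3099365234375) [[0.589, -0.014], [0.621, -0.07], [0.592, -0.085], [0.56, -0.029]]
scene [  0.   7.  11.  17.  75. 143.]
[203 153  28  30 393] ((217.09014892578125, 167.5081787109375), (14.2120943069458, 35.85032653808594), 50.194427490234375) [[0.619, -0.086], [0.582, -0.023], [0.619, -0.027], [0.651, -0.087]]
bar centre [ 0.59501457 -0.04942891  0.20875305]
(300.9230651855469, 188.3845977783203) [299.59569616 187.91561005]
(217.09014892578125, 167.5081787109375) [215.44855903 167.59149597]
```

View pics/top1.png

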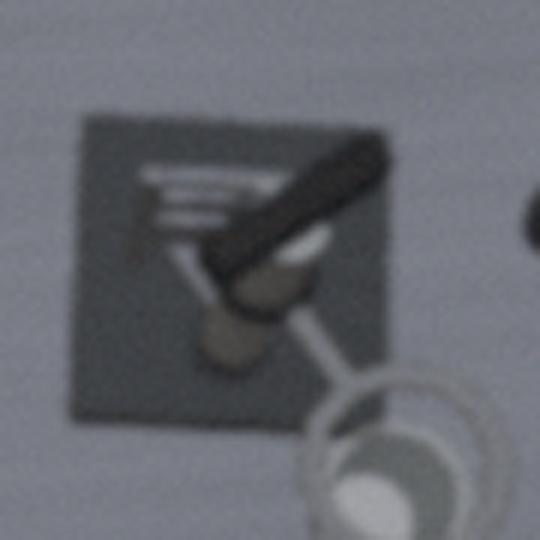

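View pics/scene1.png

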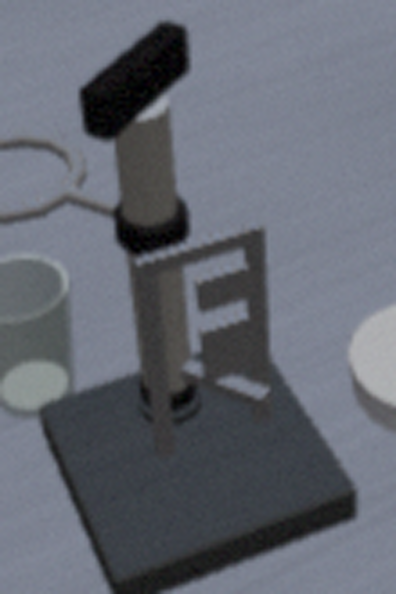

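The top crop shows the bar running from (314,175) to (286,194) in full-image pixels. The base's corners are near (264,169), (314,171), (313,222) and (262,220). In the scene crop the pin is in the lowest notch, pointing right, and the two upper notches are visible.

```bash
python3 - <<'E'
from h import *
dt=eyes.get_image("top"); ds=eyes.get_image("scene")
b=np.array([onz(dt,250+x/6,150+y/6,.022)[:2] for x,y in((85,115),(385,128),(380,432),(72,418))])
c=b.mean(0); e=(b[0]+b[1]-b[2]-b[3]); th=np.arctan2(e[1],e[0]); f=b[0]-b[1]+b[3]-b[2]; th2=np.arctan2(-f[0],f[1])
print(b.round(3),c,np.degrees([th,th2]),"axis",c-.03*np.array([np.cos(th),np.sin(th)]))
print("scene",onz(ds,217.1,167.5,.213),"top",onz(dt,299.7,184.2,.218))
a,bb=onz(dt,250+(360+395)/12,150+300/12,.22),onz(dt,250+(230+205)/12,150+(520)/12,.22)
print(a,bb,np.degrees(np.arctan2(*(bb-a)[1::-1])), np.linalg.norm(bb-a))
# scene bar top face ridge: ends in crop
for P in (((160,25),(82,92)),((187,38),(112,100))):
  q=[onz(ds,180+x/3.6,145+y/3.6,.224) for x,y in P]; v=q[1]-q[0]; print(q,np.degrees(np.arctan2(v[1],v[0])),np.linalg.norm(v))
E
```

```text
[[ 0.693 -0.001]
 [ 0.68  -0.116]
 [ 0.562 -0.101]
 [ 0.575  0.013]] [ 0.62755282 -0.05127987] [-7.03234408 -6.58568921] axis [ 0.5977785  -0.04760698]
scene [ 0.60249559 -0.04995701  0.213     ] top [ 0.59938149 -0.04885761  0.218     ]
[ 0.61402231 -0.07356633  0.22      ] [ 0.58401083 -0.02343353  0.22      ] 120.90640642677023 0.05842932610093795
[array([ 0.58440571, -0.02715905,  0.224     ]), array([ 0.61476063, -0.07795058,  0.224     ])] -59.13588232030669 0.05917094910511055
[array([ 0.60067059, -0.02277869,  0.224     ]), array([ 0.62677104, -0.07054541,  0.224     ])] -61.347143792848875 0.0544324724065415
```

```bash
python3 -m pendant '[0,0,0,-0.4,-0.32,-0.06,1, 0,0,0,-0.4,-0.32,-0.06,1, 0,0,0,-0.4,-0.32,-0.06,1, 0,0,0,-0.4,-0.32,0,1, 0,0,0,-0.4,-0.32,0,1]'
python3 -m pendant '[0,0,0,-0.4,-0.32,0,1, 0,0,0,-0.4,-0.32,0,1, 0,0,0,-0.4,-0.32,0,1, 0,0,0,-0.4,-0.32,0,1, 0,0,0,-0.4,-0.32,0,1]'
python3 -m pendant '[0,0,0,-0.4,-0.32,0,1, 0,0,0,-0.4,-0.32,0,1, 0,0,0,-0.4,-0.32,0,1, 0,0,0,-0.4,-0.32,0,1, 0,0,0,0,0,0,1]'
python3 -m pendant '[0,0,0.29,0,0,0,1, 0,0,0.29,0,0,0,1, 0,0,0.29,0,0,0,1, 0,0,0.29,0,0,0,1, 0,0,0.28,0,0,0,1]'
```

```text
time_s: 0.98
tcp_pos: [0.3164, 0.3648, 0.2606]
eef_rot: [0.0, 0.142, 0.99, 0.0]
force: [0.3, -0.4, 0.1]
finger_gap: 1.0
grasp_force: 0.0
time_s: 1.6
tcp_pos: [0.4634, 0.1548, 0.2605]
eef_rot: [0.0, 0.142, 0.99, 0.0]
force: [0.5, 0.8, -0.5]
finger_gap: 1.0
grasp_force: 0.0
time_s: 2.22
tcp_pos: [0.5823, -0.0146, 0.2602]
eef_rot: [0.001, 0.144, 0.99, -0.0]
force: [-0.4, 0.6, -0.2]
finger_gap: 1.0
grasp_force: 0.0
time_s: 2.85
tcp_pos: [0.5793, -0.0104, 0.2603]
eef_rot: [-0.0, 0.498, 0.867, -0.0]
force: [-0.2, 0.2, -0.2]
finger_gap: 0.996
grasp_force: 0.0
```

```bash
python3 -m pendant '[0,0,0,-0.22,0,0,1, 0,0,0,-0.22,0,0,1, 0,0,0,0,0,0.18,1, 0,0,0,0,0,0.17,1, 0,0,0,0,0,0.17,1]' && python3 -m pendant '[0,0,0,0,0,0,0.45, 0,0,0,0,0,0,0.45, 0,0,0,0,0,0,0.45, 0,0,0,0,0,0,0.4, 0,0,0,0,0,0,0.4]' 30
python3 - <<'E'
from h import *
for n in("top","scene"):
    im=eyes.get_image(n)["image"]; v=im[140:240,240:360] if n=="top" else im[130:260,150:290]
    cv2.imwrite(f"pics/{n}2.png",cv2.resize(v,None,fx=4.5,fy=4.5,interpolation=cv2.INTER_CUBIC)[...,::-1])
E
```

```text
time_s: 3.48
tcp_pos: [0.6025, -0.0499, 0.2071]
eef_rot: [-0.0, 0.496, 0.868, -0.0]
force: [-0.8, -0.2, -0.6]
finger_gap: 1.001
grasp_force: 0.0
time_s: 4.1
tcp_pos: [0.6026, -0.0494, 0.2087]
eef_rot: [0.0, 0.496, 0.868, 0.0]
force: [-0.0, 0.1, -0.0]
finger_gap: 0.398
grasp_force: 0.0
```

View pics/scene2.png

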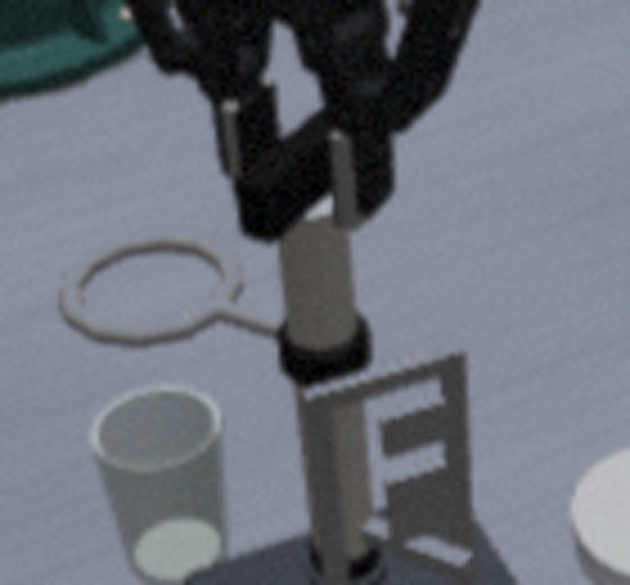

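The fingers straddle the bar near (315,170) in the crop, with both tips about level with its underside. Closing the gripper now.

```bash
python3 -m pendant '[0,0,0,0,0,0,0.2, 0,0,0,0,0,0,0.15, 0,0,0,0,0,0,0.1, 0,0,0,0,0,0,0, 0,0,0,0,0,0,0]' 40;  python3 -c "
from h import *
s=manip.observe();print(s['force'],s['wrist_torque'])"
```

```text
time_s: 4.82
tcp_pos: [0.6026, -0.0495, 0.2085]
eef_rot: [0.0, 0.496, 0.868, -0.0]
force: [0.5, 0.0, 3.0]
finger_gap: 0.252
grasp_force: 39.3
[0.47583878 0.00820137 2.98495881] [-0.07528087  0.10507826  0.02101499]
```

```bash
python3 -m pendant '[0,0,0,0,0,0,0.45, 0,0,0,0,0,0,0.45, 0,0,0,0,0,-0.06,0.45, 0,0,0,0,0,0,0.3, 0,0,0,0,0,0,0.1]' 40;   python3 -m pendant '[0,0,0,0,0,0,0, 0,0,0,0,0,0,0, 0,0,0,0,0,0,0, 0,0,0,0,0,0,0, 0,0,0,0,0,0,0]';python3 -c "
from h import *
s=manip.observe();print(s['force'],s['wrist_torque'])"
```

```text
time_s: 5.45
tcp_pos: [0.6026, -0.0495, 0.2146]
eef_rot: [0.0, 0.496, 0.868, -0.0]
force: [-0.8, -0.1, 2.6]
finger_gap: 0.152
grasp_force: 44.2
time_s: 6.08
tcp_pos: [0.6025, -0.0494, 0.2143]
eef_rot: [0.0, 0.496, 0.868, -0.0]
force: [-0.3, 0.2, 3.2]
finger_gap: 0.154
grasp_force: 44.3
[-0.3264161   0.20722598  3.19175049] [-0.0108943  -0.00198321 -0.04768763]
```

```bash
cat > o.py <<'E'
from h import *
s=manip.observe(); q=s['eef_rot']; m=R.from_quat([*q[1:],q[0]]).as_matrix()
y=np.arctan2(m[1,1],m[0,1]); print('twist~',round(y+0.122,3),'pos',np.round(s['tcp_pos'],4),'F',np.round(s['force'],1),'M',np.round(s['wrist_torque'],2),'gap',round(float(s['finger_gap']),3), round(float(s['grasp_force']),1))
E
python3 -m pendant '[0,0,0.15,0,0,0,0, 0,0,0.15,0,0,0,0, 0,0,0.15,0,0,0,0, 0,0,0,0,0,0,0, 0,0,0,0,0,0,0]' 45; python3 o.py
```

```text
time_s: 6.7
tcp_pos: [0.6025, -0.0494, 0.2143]
eef_rot: [0.0, 0.594, 0.804, -0.0]
force: [-0.5, -0.4, 2.4]
finger_gap: 0.151
grasp_force: 44.3
twist~ 0.42 pos [ 0.6025 -0.0494  0.2143] F [-0.5 -0.4  2.4] M [-0.09  0.01 -0.05] gap 0.151 44.3
```

```bash
python3 -m pendant '[0,0,0.2,0,0,0,0, 0,0,0.2,0,0,0,0, 0,0,0.2,0,0,0,0, 0,0,0.1,0,0,0,0, 0,0,0,0,0,0,0]'; python3 o.py; python3 -m pendant '[0,0,0.05,0,0,0,0, 0,0,0.05,0,0,0,0, 0,0,0,0,0,0,0, 0,0,0,0,0,0,0, 0,0,0,0,0,0,0]'; python3 o.py
```

```text
time_s: 7.32
tcp_pos: [0.6024, -0.0494, 0.2143]
eef_rot: [-0.0, 0.731, 0.682, -0.0]
force: [0.2, -0.5, 2.4]
finger_gap: 0.156
grasp_force: 44.3
twist~ 0.053 pos [ 0.6024 -0.0494  0.2143] F [ 0.2 -0.5  2.4] M [-0.17  0.13 -0.12] gap 0.156 44.3
time_s: 7.95
tcp_pos: [0.6024, -0.0494, 0.2143]
eef_rot: [-0.0, 0.749, 0.663, -0.0]
force: [-1.0, -0.3, 2.9]
finger_gap: 0.151
grasp_force: 44.3
twist~ -0.0 pos [ 0.6024 -0.0494  0.2143] F [-1.  -0.3  2.9] M [-0.17  0.16 -0.02] gap 0.151 44.3
```

```bash
python3 - <<'E'
from h import *
d=eyes.get_image("scene"); th=-.122; n=np.array([np.cos(th),np.sin(th),0]); l=np.array([-n[1],n[0],0])
a=np.array([.601,-.049,0])
for P in((388,483),(445,465),(388,425),(445,408),(302,400),(465,355)):
    o,r=ray(d,150+P[0]/4.5,130+P[1]/4.5); x=o+r*((a@n+.0325-o@n)/(r@n)); print(P,(x[2]*1e3).round(1),((x-a)@l*1e3).round(1))
im=d["image"][185:260,190:265]; cv2.imwrite("pics/g3.png",cv2.resize(im,None,fx=8,fy=8,interpolation=cv2.INTER_CUBIC)[...,::-1])
E
```

```text
(388, 483) 92.3 10.3
(445, 465) 92.0 33.0
(388, 425) 119.4 12.0
(445, 408) 119.0 34.1
(302, 400) 142.1 -18.2
(465, 355) 140.2 42.7
```

View pics/g3.png

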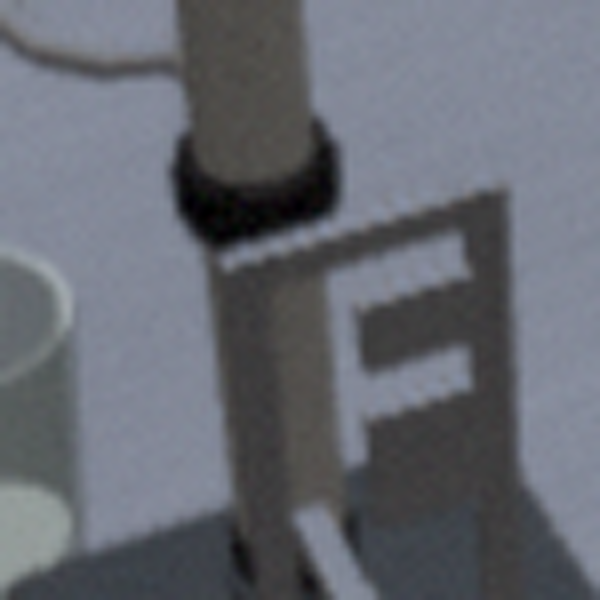

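The crop shows the pin in the channel, pointing at the camera near (330,550). The middle notch lies between its ceiling, (362,378) to (468,343), and its floor, (365,418) to (470,388).

```bash
python3 - <<'E'
from h import *
d=eyes.get_image("scene"); th=-.122; n=np.array([np.cos(th),np.sin(th),0]); l=np.array([-n[1],n[0],0])
a=np.array([.601,-.049,0])
for P in((365,418),(470,388),(362,378),(468,343),(358,310),(470,275)):
    o,r=ray(d,190+P[0]/8,185+P[1]/8); x=o+r*((a@n+.0325-o@n)/(r@n)); print(P,(x[2]*1e3).round(1),((x-a)@l*1e3).round(1))
E
```

```text
(365, 418) 92.9 9.3
(470, 388) 91.7 32.7
(362, 378) 103.8 9.4
(468, 343) 104.0 32.8
(358, 310) 121.7 9.6
(470, 275) 121.7 34.0
```

```bash
python3 -m pendant '[0,0,0,0,0,-0.03,0, 0,0,0,0,0,-0.06,0, 0,0,0,0,0,-0.06,0, 0,0,0,0,0,-0.05,0, 0,0,0,0,0,0,0]'; python3 o.py; python3 -m pendant '[0,0,0,0,0,-0.06,0, 0,0,0,0,0,-0.08,0, 0,0,0,0,0,-0.08,0, 0,0,0,0,0,-0.045,0, 0,0,0,0,0,0,0]'; python3 o.py
python3 - <<'E'
from h import *
d=eyes.get_image("scene")
im=d["image"][165:240,190:265]; cv2.imwrite("pics/g4.png",cv2.resize(im,None,fx=8,fy=8,interpolation=cv2.INTER_CUBIC)[...,::-1])
E
```

```text
time_s: 8.68
tcp_pos: [0.6024, -0.0494, 0.235]
eef_rot: [0.0, 0.749, 0.663, -0.0]
force: [-1.1, -1.5, -3.4]
finger_gap: 0.152
grasp_force: 44.8
twist~ -0.0 pos [ 0.6024 -0.0494  0.235 ] F [-1.1 -1.5 -3.4] M [-0.19  0.23 -0.04] gap 0.152 44.8
time_s: 9.3
tcp_pos: [0.6027, -0.0495, 0.2619]
eef_rot: [0.0, 0.749, 0.663, 0.0]
force: [-1.5, -0.5, -2.0]
finger_gap: 0.151
grasp_force: 45.1
twist~ -0.0 pos [ 0.6027 -0.0495  0.2619] F [-1.5 -0.5 -2. ] M [-0.06  0.45 -0.01] gap 0.151 45.1
```

View pics/g4.png

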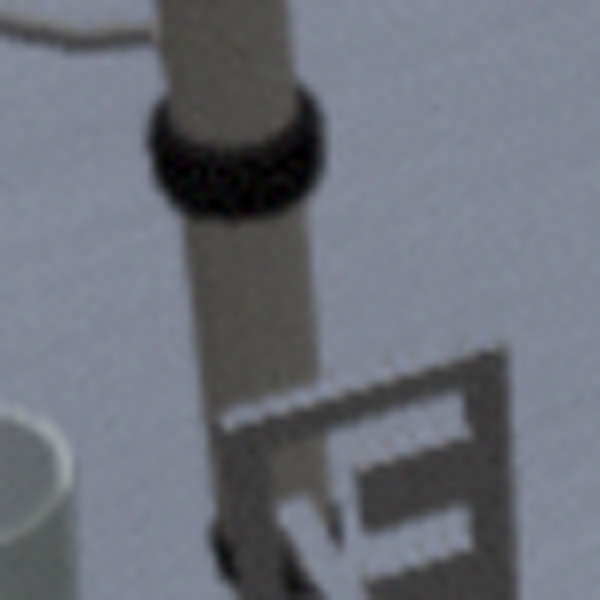

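The pin now sits in the channel at about the height of the middle notch, with its light top running from (290,505) to (340,590). Next I'll feel for the notch with small counterclockwise steps.

```bash
python3 -m pendant '[0,0,-0.1,0,0,0,0, 0,0,-0.08,0,0,0,0, 0,0,0,0,0,0,0, 0,0,0,0,0,0,0, 0,0,0,0,0,0,0]'; python3 o.py; python3 -m pendant '[0,0,-0.04,0,0,0,0, 0,0,-0.04,0,0,0,0, 0,0,0,0,0,0,0, 0,0,0,0,0,0,0, 0,0,0,0,0,0,0]' >/dev/null; python3 o.py
```

```text
time_s: 9.98
tcp_pos: [0.6029, -0.0495, 0.2615]
eef_rot: [0.001, 0.717, 0.697, 0.0]
force: [-1.5, -1.2, 2.7]
finger_gap: 0.149
grasp_force: 45.8
twist~ 0.093 pos [ 0.6029 -0.0495  0.2615] F [-1.5 -1.2  2.7] M [-0.13  0.47  0.1 ] gap 0.149 45.8
twist~ 0.136 pos [ 0.6026 -0.0494  0.2609] F [-1.3 -0.6  2.7] M [-0.16  0.27  0.03] gap 0.149 45.7
```

```bash
for i in 1; do python3 -m pendant '[0,0,-0.04,0,0,0,0, 0,0,0,0,0,0,0, 0,0,0,0,0,0,0, 0,0,0,0,0,0,0, 0,0,0,0,0,0,0]'>/dev/null; python3 o.py; done
```

```text
twist~ 0.157 pos [ 0.6025 -0.0494  0.2608] F [-1.  -0.2  2.9] M [-0.15  0.18 -0.02] gap 0.151 45.7
```

```bash
python3 -m pendant '[0,0,-0.04,0,0,0,0, 0,0,0,0,0,0,0, 0,0,0,0,0,0,0, 0,0,0,0,0,0,0, 0,0,0,0,0,0,0]'>/dev/null; python3 o.py
```

```text
twist~ 0.178 pos [ 0.6025 -0.0494  0.2608] F [-0.8 -0.4  3.1] M [-0.14  0.17  0.03] gap 0.151 45.7
```

```bash
python3 -m pendant '[0,0,-0.04,0,0,0,0, 0,0,0,0,0,0,0, 0,0,0,0,0,0,0, 0,0,0,0,0,0,0, 0,0,0,0,0,0,0]'>/dev/null; python3 o.py
```

```text
twist~ 0.198 pos [ 0.6025 -0.0494  0.2608] F [-1.4 -0.7  3. ] M [-0.14  0.27 -0.03] gap 0.152 45.8
```

```bash
python3 -m pendant '[0,0,-0.04,0,0,0,0, 0,0,-0.04,0,0,0,0, 0,0,0,0,0,0,0, 0,0,0,0,0,0,0, 0,0,0,0,0,0,0]'>/dev/null; python3 o.py
```

```text
twist~ 0.24 pos [ 0.6024 -0.0494  0.2609] F [-1.3 -1.3  5.2] M [-0.28  0.24 -0.06] gap 0.153 46.0
```

```bash
python3 -m pendant '[0,0,0,0,0,-0.007,0, 0,0,0,0,0,0,0, 0,0,0,0,0,0,0, 0,0,0,0,0,0,0, 0,0,0,0,0,0,0]'>/dev/null; python3 o.py;python3 -m pendant '[0,0,0,0,0,-0.007,0, 0,0,0,0,0,0,0, 0,0,0,0,0,0,0, 0,0,0,0,0,0,0, 0,0,0,0,0,0,0]'>/dev/null; python3 o.py
```

```text
twist~ 0.24 pos [ 0.6022 -0.0494  0.2611] F [-0.8 -1.1 -3.4] M [-0.3   0.01 -0.03] gap 0.151 44.9
twist~ 0.24 pos [ 0.6022 -0.0493  0.2619] F [ 0.2 -0.5 -8.8] M [-0.17 -0.11 -0.05] gap 0.148 44.0
```

```bash
python3 -m pendant '[0,0,0,0,0,-0.005,0, 0,0,0,0,0,0,0, 0,0,0,0,0,0,0, 0,0,0,0,0,0,0, 0,0,0,0,0,0,0]'>/dev/null; python3 o.py
```

```text
twist~ 0.24 pos [ 0.6024 -0.0494  0.2627] F [-0.4 -0.  -9.3] M [-0.15  0.11 -0.07] gap 0.154 44.1
```

```bash
python3 -m pendant '[0,0,0,0,0,-0.005,0, 0,0,0,0,0,0,0, 0,0,0,0,0,0,0, 0,0,0,0,0,0,0, 0,0,0,0,0,0,0]'>/dev/null; python3 o.py
```

```text
twist~ 0.24 pos [ 0.6025 -0.0494  0.2632] F [-0.  -0.4 -8.8] M [-0.19  0.1  -0.01] gap 0.153 44.1
```

```bash
python3 -m pendant '[0,0,0,0,0,-0.005,0, 0,0,0,0,0,0,0, 0,0,0,0,0,0,0, 0,0,0,0,0,0,0, 0,0,0,0,0,0,0]'>/dev/null; python3 o.py
```

```text
twist~ 0.24 pos [ 0.6024 -0.0494  0.2637] F [-0.6  0.2 -8.2] M [-0.17  0.15 -0.07] gap 0.153 44.1
```

```bash
python3 -m pendant '[0,0,0,0,0,-0.005,0, 0,0,0,0,0,0,0, 0,0,0,0,0,0,0, 0,0,0,0,0,0,0, 0,0,0,0,0,0,0]'>/dev/null; python3 o.py
```

```text
twist~ 0.24 pos [ 0.6025 -0.0494  0.2642] F [-0.5 -0.8 -9. ] M [-0.1   0.17 -0.05] gap 0.15 44.1
```

```bash
python3 -m pendant '[0,0,0,0,0,-0.005,0, 0,0,0,0,0,0,0, 0,0,0,0,0,0,0, 0,0,0,0,0,0,0, 0,0,0,0,0,0,0]'>/dev/null; python3 o.py
```

```text
twist~ 0.24 pos [ 0.6024 -0.0494  0.2646] F [ -0.4  -0.4 -11.5] M [-0.15  0.02 -0.01] gap 0.153 43.9
```

```bash
python3 -m pendant '[0,0,0,0,0,-0.003,0, 0,0,0,0,0,0,0, 0,0,0,0,0,0,0, 0,0,0,0,0,0,0, 0,0,0,0,0,0,0]'>/dev/null; python3 o.py
```

```text
twist~ 0.24 pos [ 0.6023 -0.0494  0.2648] F [  0.6   0.  -14.7] M [-0.14 -0.17 -0.07] gap 0.149 43.8
```

```bash
python3 -m pendant '[0,0,0,0,0,0.012,0, 0,0,0,0,0,0.011,0, 0,0,0,0,0,0,0, 0,0,0,0,0,0,0, 0,0,0,0,0,0,0]'>/dev/null; python3 o.py;  python3 -m pendant '[0,0,-0.04,0,0,0,0, 0,0,-0.04,0,0,0,0, 0,0,0,0,0,0,0, 0,0,0,0,0,0,0, 0,0,0,0,0,0,0]'>/dev/null; python3 o.py
```

```text
twist~ 0.24 pos [ 0.603  -0.0495  0.2635] F [-2.  -0.6  2.6] M [-0.01  0.53 -0.06] gap 0.149 46.3
twist~ 0.282 pos [ 0.6027 -0.0494  0.2627] F [-0.3 -0.5  2.6] M [-0.21  0.21  0.01] gap 0.155 46.2
```

```bash
python3 -m pendant '[0,0,-0.05,0,0,0,0, 0,0,-0.05,0,0,0,0, 0,0,-0.05,0,0,0,0, 0,0,0,0,0,0,0, 0,0,0,0,0,0,0]'>/dev/null; python3 o.py
```

```text
twist~ 0.361 pos [ 0.6025 -0.0494  0.2628] F [-0.5 -0.3  3.3] M [-0.21  0.1   0.03] gap 0.156 46.2
```

```bash
python3 -m pendant '[0,0,-0.07,0,0,0,0, 0,0,-0.07,0,0,0,0, 0,0,-0.07,0,0,0,0, 0,0,-0.07,0,0,0,0, 0,0,0,0,0,0,0]'>/dev/null; python3 o.py
```

```text
twist~ 0.508 pos [ 0.6025 -0.0494  0.2627] F [-0.  -0.3  2.9] M [-0.08  0.07  0.05] gap 0.149 46.2
```

```bash
python3 -m pendant '[0,0,-0.07,0,0,0,0, 0,0,-0.07,0,0,0,0, 0,0,-0.07,0,0,0,0, 0,0,0,0,0,0,0, 0,0,0,0,0,0,0]'>/dev/null; python3 o.py
```

```text
twist~ 0.617 pos [ 0.6025 -0.0494  0.2627] F [ 0.4 -1.6  3.7] M [-0.12  0.    0.13] gap 0.152 46.2
```

```bash
python3 -m pendant '[0,0,-0.04,0,0,0,0, 0,0,-0.04,0,0,0,0, 0,0,-0.04,0,0,0,0, 0,0,0,0,0,0,0, 0,0,0,0,0,0,0]'>/dev/null; python3 o.py
```

```text
twist~ 0.68 pos [ 0.6025 -0.0494  0.2627] F [-0.6  0.1  1.6] M [-0.09  0.    0.03] gap 0.152 46.2
```

```bash
python3 -m pendant '[0,0,-0.03,0,0,0,0, 0,0,-0.02,0,0,0,0, 0,0,0,0,0,0,0, 0,0,0,0,0,0,0, 0,0,0,0,0,0,0]'>/dev/null; python3 o.py
```

```text
twist~ 0.706 pos [ 0.6025 -0.0494  0.2627] F [-0.2  0.4  3.3] M [-0.06 -0.05 -0.03] gap 0.154 46.2
```

```bash
python3 -m pendant '[0,0,-0.03,0,0,0,0, 0,0,0,0,0,0,0, 0,0,0,0,0,0,0, 0,0,0,0,0,0,0, 0,0,0,0,0,0,0]'>/dev/null; python3 o.py
```

```text
twist~ 0.722 pos [ 0.6025 -0.0494  0.2627] F [ 0.2 -0.1  1.5] M [-0.14 -0.12 -0.16] gap 0.148 46.2
```

```bash
python3 -m pendant '[0,0,-0.03,0,0,0,0, 0,0,0,0,0,0,0, 0,0,0,0,0,0,0, 0,0,0,0,0,0,0, 0,0,0,0,0,0,0]'>/dev/null; python3 o.py
```

```text
twist~ 0.738 pos [ 0.6025 -0.0495  0.2627] F [ 1.4 -2.   2.3] M [-0.24 -0.27 -0.39] gap 0.152 46.5
```

```bash
python3 -m pendant '[0,0,0,0,0,0,0.3, 0,0,0,0,0,0,0.6, 0,0,0,0,0,0,0.6, 0,0,0,0,0,0,0.6, 0,0,0,0,0,0,0.6]'>/dev/null; python3 o.py; python3 -m pendant '[0,0,0,0,0,-0.1,0.6, 0,0,0,0,0,-0.2,0.6, 0,0,0,0,0,-0.3,0.6, 0,0,0,0,0,-0.3,0.6, 0,0,0,0,0,-0.1,0.6]'; python3 - <<'E'
from h import *
d=eyes.get_image("scene")
im=d["image"][125:275,130:330]; cv2.imwrite("pics/f5.png",cv2.resize(im,None,fx=4,fy=4,interpolation=cv2.INTER_CUBIC)[...,::-1])
E
```

```text
twist~ 0.738 pos [ 0.6024 -0.0494  0.2627] F [-0.1 -0.2  0.3] M [-0.03 -0.01 -0.01] gap 0.597 0.0
time_s: 24.98
tcp_pos: [0.6035, -0.0496, 0.3655]
eef_rot: [0.002, 0.46, 0.888, 0.001]
force: [0.4, -0.2, -0.9]
finger_gap: 0.602
grasp_force: 0.0
```

View pics/f5.png

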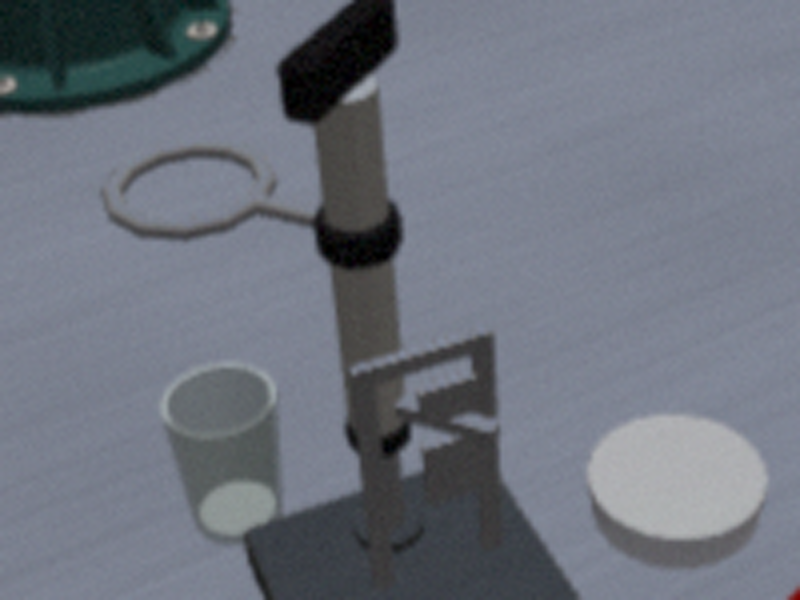

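The pin passes through the middle notch and reaches its closed end near (490,425). The gripper is clear, and the beaker and dish have not moved.

```bash
python3 -c "
from plant import manip
print(manip.finish_job())"
```

```text
the job is handed in; nothing more can be done
None
```

I raised the ring stand to the middle notch and twisted the pin home against the closed end, with at most about 0.4 N m read at the handle. I then let go and handed the job in at about 25 s; the last picture shows the beaker and dish undisturbed, with the stopper outside that view and untouched by any move.

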